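Set the dosing code on a seedling-room console

ROBOT

A 6-joint arm with a two-finger parallel gripper is mounted at the origin on the work surface. World frame = base frame: x ahead of the robot, y to its left, z up, the work surface at z = 0. Lengths are in m, angles in rad, forces in N, time in s.
With the tool pointing down it reaches from about 0.2 to 0.875 m from the base axis. Payload 3.4 kg.
Tool frame: the origin (TCP) lies at the very end of the fingers, on their centre line; the grasp point (between the pads) lies 19 mm behind it (bot.hold_point_z is the y of the grasp point in the tool frame, in m); y points along the fingers, z is the direction in which the jaws open and shut, and the axes are right-handed (so a half turn about y gives the same grasp; the last joint's range is limited). The gripper opens to 94 mm and grips with 3 to 60 N. Pads are 16 mm wide; open, the fingers measure 119 mm over their backs; the gripper's body (75 mm by 177 mm) begins 78 mm behind the grasp point.
Start: joints at [-1.274, 0.276, 1.505, -0, 1.361, -0.121], TCP at [0.233, -0.526, 0.205] pointing down, gripper open.
Joint ranges: [-2.89, 2.89], [-0.75, 2.08], [0.22, 2.7], [-1.18, 4.32], [0.11, 2.71], [-2.7, 2.7]. Speed limits (rad/s): [2.57, 2.57, 3.14, 3.14, 3.14, 3.14].

INTERFACE

Orientations are given as a unit quaternion [x, y, z, w].
In Python, from cell import bot gives the robot as it stands. The module is installed in compiled form; this text tells all that it offers. Calls block until the motion is done:
- bot.move_ptp(position, orientation): joint-space move of the TCP to a pose.
- bot.movel(position, attitude=None, vel=0.15): straight line of the TCP; attitude=None keeps the orientation; vel is the mean speed in m/s.
- bot.goto_joints(angles): joint-space move.
- bot.open_gripper() and bot.gripper_close(strength=None): open the fingers fully, or close them until they stop; strength is the grip in N (None keeps the last).
- bot.hold(seconds).
- bot.inverse_kinematics(position, orientation): joint angles nearest the present ones, or None.
- bot.get_image(name): name is "scene" or "top"; returns the picture (400x640x3 uint8, red, green, blue); there is no depth.
- bot.camera_model(name): a dict with "fx", "fy", "cx", "cy" (pixels), "dist_coeffs" ([k1, k2, p1, p2, k3] as OpenCV has them; the pictures are not rectified), "R" (3x3) and "t" (3): a world point X has camera coordinates R X + t. Camera axes: x right, y down, z forward; pixel columns grow to the right and rows downward; lengths in m; the calibration is good to about 2 mm. A picture is of the moment at which its call begins. camera_model takes no time and is no camera call.
A pose or a line that the arm cannot do raises bot.IKError and nothing moves.
- bot.finish_job(): hands the job in, once; it reports no verdict.
Readings, each from a call of its own:
- bot.current_clock(): time.
- bot.current_joints(): joint angles.
- bot.current_joint_vel(): joint speeds.
- bot.current_effort(): joint torques, N m.
- bot.current_tool_pos(): TCP position.
- bot.current_eef_rot(): TCP orientation.
- bot.current_force(): force on the tool from outside, world axes, zero at the start.
- bot.current_ft_torque(): the same for the moment, N m.
- bot.current_grip_width(): finger opening in m.
Only numpy, scipy, OpenCV 4.12 (cv2) and the standard library are available. Lean on these libraries where they do the work, as an engineer would, in place of code of your own. Each camera call takes 0.05 s, during which the arm holds its last target.

TASK

Set the feed program for these seedling trays: roll the three thumbwheels of the dosing console to 7, 2, 5 (left, middle, right as seen from the robot), each digit squarely on top between its orange pointers. Roll them with a light fingertip, since the wheels are on soft springs and a hard push breaks them; then push the green button fully down to enter the code and let it go, leaving the wheels on 7-2-5 and the pots and jar where they are.

Things in the scene. Friction and masses are not known exactly. Their poses are not given: they have to be found in the camera images.
- console: white dosing console, grey deck, fixed to the bench, 170 (x) x 270 (y) x 60 mm high. Origin: centre of its underside. x points to its rear (away from the operator), y to the operator's left. Three black thumbwheels, axles along y, at y = +75, +25, -25 mm, green button at y = -95 mm. Two orange pointers on the deck in line with each axle: the digit on top counts.
- wheel1_top (a point): nominal topmost point of the left wheel, above its axle, 80 mm over the bench. The real wheel sits up to 4 mm higher or lower: find it by touch. Smooth black wheel, radius 30 mm, 22 mm wide, white digits 0-9 on the rim. Its axle is sprung: it yields downward 0.25 mm per N and comes back; a press above 15 N breaks it (bottoms at 24 N). Axes as the console's.
- wheel1 (a joint): angle of the left wheel, rad: digit k is on top at k x 0.6283. Grows when its top is rolled towards the console's +x (away from the operator), 1 rad per 30 mm of rim travel. Stops at -0.15 and 5.80 (no way round past 9). Stays where left; rolling takes about 2.5 N at the rim, by friction of a fingertip pressed on top with some 5 to 10 N.
- wheel2_top (a point): nominal topmost point of the middle wheel, above its axle, 80 mm over the bench. The real wheel sits up to 4 mm higher or lower: find it by touch. Smooth black wheel, radius 30 mm, 22 mm wide, white digits 0-9 on the rim. Its axle is sprung: it yields downward 0.25 mm per N and comes back; a press above 15 N breaks it (bottoms at 24 N). Axes as the console's.
- wheel2 (a joint): angle of the middle wheel, rad: digit k is on top at k x 0.6283. Grows when its top is rolled towards the console's +x (away from the operator), 1 rad per 30 mm of rim travel. Stops at -0.15 and 5.80 (no way round past 9). Stays where left; rolling takes about 2.5 N at the rim, by friction of a fingertip pressed on top with some 5 to 10 N.
- wheel3_top (a point): nominal topmost point of the right wheel, above its axle, 80 mm over the bench. The real wheel sits up to 4 mm higher or lower: find it by touch. Smooth black wheel, radius 30 mm, 22 mm wide, white digits 0-9 on the rim. Its axle is sprung: it yields downward 0.25 mm per N and comes back; a press above 15 N breaks it (bottoms at 24 N). Axes as the console's.
- wheel3 (a joint): angle of the right wheel, rad: digit k is on top at k x 0.6283. Grows when its top is rolled towards the console's +x (away from the operator), 1 rad per 30 mm of rim travel. Stops at -0.15 and 5.80 (no way round past 9). Stays where left; rolling takes about 2.5 N at the rim, by friction of a fingertip pressed on top with some 5 to 10 N.
- enter (a joint): travel of the enter button, m: 0 released, 0.006 fully down, springs back when released; takes 5 N to hold fully down.
- enter_top (a point): centre of the top face of the round green enter button (32 mm across) when released; it is pressed straight down.
- pot_a: brown peat pot with substrate, 68 mm across, 70 mm high, loose; origin at the centre of its underside
- pot_b: second peat pot, same as the first
- nutrient_jar: amber glass jar with white cap, 60 mm across, 95 mm high, loose; origin at the centre of its underside

How it is judged:
On the way, in this order (a step that is already met when the one before it is completed fails the run):
1. all three wheels show 7, 2, 5 on top (each within 0.15 rad) (value of joint wheel1 between 4.248 and 4.548 rad and value of joint wheel2 between 1.107 and 1.407 rad and value of joint wheel3 between 2.992 and 3.292 rad), for 0.2 s.
2. the button is fully down while the wheels show 7, 2, 5 (all of step 1 and value of joint enter above 0.005 m), for 0.1 s.
At the end, for the whole second after the job is handed in: wheels at rest on 7, 2, 5 (4.398, 1.257 and 3.142 rad, each within 0.15 rad), button released (all of step 1 and velocity of joint wheel1 between -0.1 and 0.1 rad/s and velocity of joint wheel2 between -0.1 and 0.1 rad/s and velocity of joint wheel3 between -0.1 and 0.1 rad/s and value of joint enter below 0.002 m); the robot touches nothing.
It fails at once if a wheel is pressed with more than 15 N (contact force between anything else and wheel1 above 15 N or contact force between anything else and wheel2 above 15 N or contact force between anything else and wheel3 above 15 N).
It fails at once if a pot or the jar is moved more than 30 mm or tipped (distance of any of pot_a, pot_b, nutrient_jar from where it was at the start of the episode above 0.03 m or angle between any of pot_a, pot_b, nutrient_jar's own z axis and vertical above 0.4 rad).
It also fails if it takes over 72 s, if anything falls off the work surface, if the arm or the gripper's body presses on something with over 40 N, if the wrist force passes 120 N, or if a joint passes its speed limit or range.

## Working session

There is one attempt and no reset: what is moved stays moved. The work goes in short steps, each a Python script; the robot and the scene stay as the last script left them, time stands still between calls to the robot, and variables do not carry over. Pictures are saved under pics/ and viewed, and the job is handed in when it is done.

```bash
mkdir -p pics
python3 - <<'E'
from cell import bot
import cv2
for n in("scene","top"):
    im=bot.get_image(n); cv2.imwrite(f"pics/{n}0.png",im[:,:,::-1])
    c=bot.camera_model(n); print(n,c)
print(bot.current_clock(),bot.current_tool_pos(),bot.current_eef_rot(),bot.current_force(),bot.current_grip_width())
E
```

```text
scene {'fx': 410.9607769171265, 'fy': 410.9607769171265, 'cx': 318.05465281610554, 'cy': 204.4819519837328, 'dist_coeffs': array([-0.10617665,  0.        ,  0.        ,  0.        ,  0.        ]), 'R': array([[ 0.21952251,  0.97560508, -0.00214499],
       [ 0.50319241, -0.11510722, -0.85647401],
       [-0.83582729,  0.18693598, -0.5161857 ]]), 't': array([-0.11631751, -0.24418724,  1.49318801])}
top {'fx': 462.23639885301753, 'fy': 462.23639885301753, 'cx': 321.0731183360695, 'cy': 197.06280872346417, 'dist_coeffs': array([0.02457354, 0.        , 0.        , 0.        , 0.        ]), 'R': array([[ 0.01984706, -0.99942512,  0.02748689],
       [-0.98390418, -0.02440743, -0.17702218],
       [ 0.17759129, -0.02353109, -0.98382296]]), 't': array([-0.04076819,  0.65162287,  0.8019818 ])}
0.1 [ 0.23314124 -0.52507021  0.20471633] [-0.14668769  0.69229413 -0.69117687  0.14658139] [-0.02278236  0.82049692  0.29937782] 0.09398244603947019
```

View pics/scene0.png

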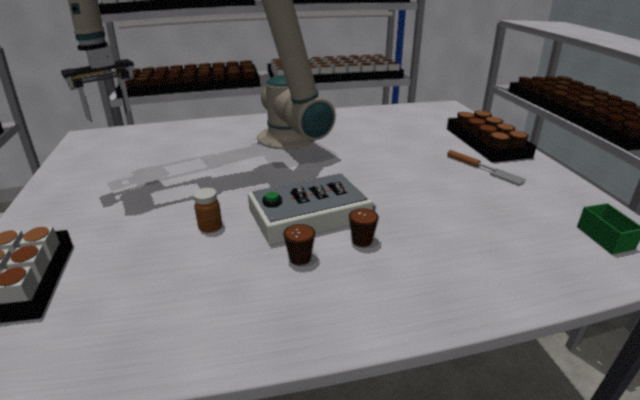

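View pics/top0.png

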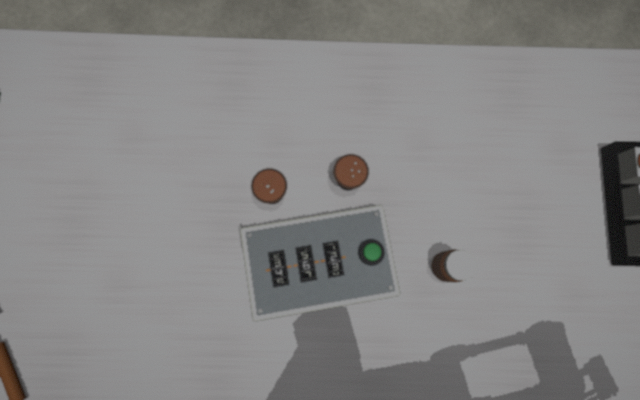

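```bash
cat > h.py <<'E'
import numpy as np, cv2
from cell import bot
def ray(n,uv):
    c=bot.camera_model(n);K=np.array([[c['fx'],0,c['cx']],[0,c['fy'],c['cy']],[0,0,1]])
    p=cv2.undistortPoints(np.array(uv,float).reshape(-1,1,2),K,c['dist_coeffs']).reshape(-1,2)
    d=np.c_[p,np.ones(len(p))]@c['R']; o=-c['R'].T@c['t']; return o,d
def plane(n,uv,z):
    o,d=ray(n,uv); return o+d*((z-o[2])/d[:,2])[:,None]
def proj(n,X):
    c=bot.camera_model(n);K=np.array([[c['fx'],0,c['cx']],[0,c['fy'],c['cy']],[0,0,1]])
    return cv2.projectPoints(np.array(X,float).reshape(-1,1,3),cv2.Rodrigues(c['R'])[0],c['t'],K,c['dist_coeffs'])[0].reshape(-1,2)
E
python3 - <<'E'
from h import *
im=cv2.imread("pics/top0.png")
hsv=cv2.cvtColor(im,cv2.COLOR_BGR2HSV)
g=cv2.inRange(hsv,(50,90,40),(85,255,255)); g[:, :345]=0;g[:,395:]=0;g[:235]=0;g[265:]=0
gc=np.argwhere(g)[:,::-1].mean(0); print("green",gc,g.sum()/255)
blk=cv2.inRange(cv2.cvtColor(im,cv2.COLOR_BGR2GRAY),0,60); blk[:230]=0;blk[295:]=0;blk[:,:262]=0;blk[:,350:]=0
blk=cv2.morphologyEx(blk,cv2.MORPH_CLOSE,np.ones((7,7)))
for c in cv2.findContours(blk,0,2)[0]:
    if cv2.contourArea(c)>100: r=cv2.minAreaRect(c);print(r,plane("top",[r[0]],.06))
org=cv2.inRange(hsv,(5,130,80),(20,255,255));org[:230]=0;org[295:]=0;org[:,:255]=0;org[:,355:]=0
for c in cv2.findContours(org,0,2)[0]: print("or",c.reshape(-1,2).mean(0),cv2.contourArea(c))
# console outline corners: white frame
m=cv2.inRange(hsv,(0,0,0),(179,255,255))
cv2.imwrite("pics/z0.png",cv2.resize(im[195:330,230:410],None,fx=4.4,fy=4.4,interpolation=cv2.INTER_CUBIC))
s=cv2.imread("pics/scene0.png"); cv2.imwrite("pics/z1.png",cv2.resize(s[170:250,240:380],None,fx=5.6,fy=5.6,interpolation=cv2.INTER_CUBIC))
cv2.imwrite("pics/z2.png",cv2.resize(im[235:295,262:350],None,fx=9,fy=9,interpolation=cv2.INTER_CUBIC))
E
```

```text
green [371.90114068 251.51711027] 263.0
((278.25433349609375, 268.15313720703125), (34.593013763427734, 15.813948631286621), 81.25383758544922) [[0.51999958 0.04843981 0.06      ]]
((305.56756591796875, 263.4053955078125), (34.19498825073242, 15.45350456237793), 80.53767395019531) [[ 0.52947137 -0.00054911  0.06      ]]
((332.82806396484375, 258.8039855957031), (34.25656509399414, 15.294706344604492), 79.69515228271484) [[ 0.53876668 -0.04980171  0.06      ]]
```

View pics/z0.png

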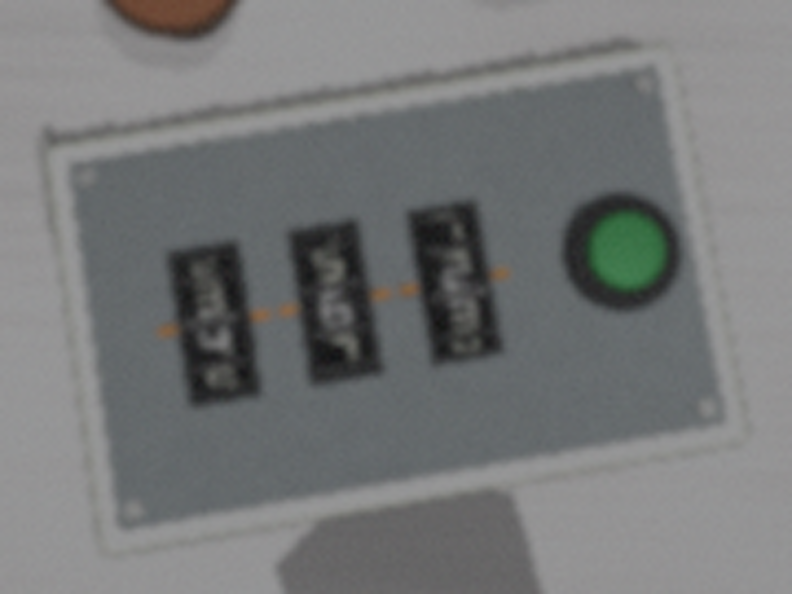

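View pics/z2.png

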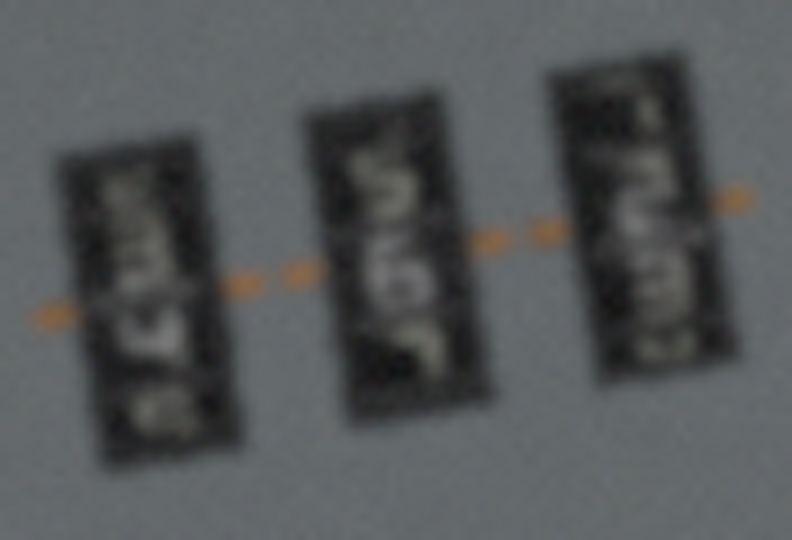

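View pics/z1.png

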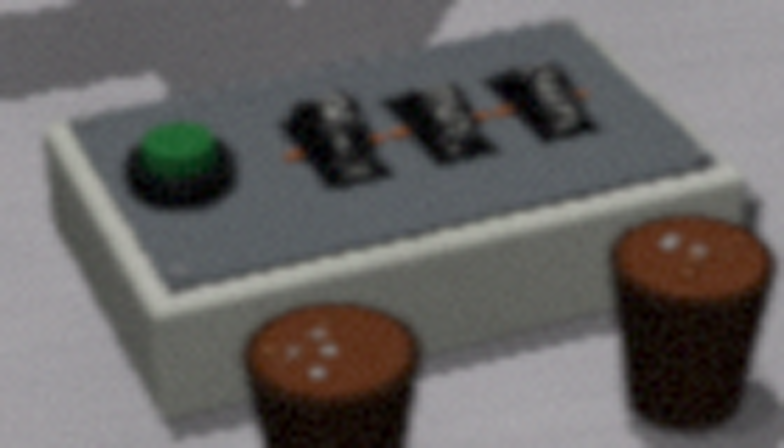

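```bash
cat > avg.py <<'E'
from h import *
import sys
def avg(n,k):
    return np.mean([bot.get_image(n)[:,:,::-1].astype(np.float32) for _ in range(k)],0)
def rectify(A,yaw,c0,s=6):
    # per wheel strip: console x from -30..30 mm, unrolled cylinder r=30 centred z=.05
    out=[]
    c,sn=np.cos(yaw),np.sin(yaw)
    for y in (.075,.025,-.025):
        th=np.linspace(.95,-.95,int(.057*1000*s)); yy=np.linspace(.013,-.013,26*s)
        T,Y=np.meshgrid(th,yy,indexing='ij')
        X=.03*np.sin(T); Z=.05+.03*np.cos(T)
        P=np.stack([c0[0]+c*X-sn*(y+Y),c0[1]+sn*X+c*(y+Y),Z],-1)
        uv=proj("top",P).reshape(*T.shape,2).astype(np.float32)
        o=cv2.remap(A,uv[...,0],uv[...,1],cv2.INTER_CUBIC)
        o=cv2.line(o,(0,o.shape[0]//2),(10,o.shape[0]//2),(0,128,255),1)
        out.append(o); out.append(np.zeros((o.shape[0],30,3),np.float32))
    m=np.concatenate(out,1); return np.clip(m*1.6,0,255)
E
python3 - <<'E'
from avg import *
w=np.array([plane("top",[p],.06)[0] for p in((278.25,268.15),(305.57,263.41),(332.83,258.80))])
d=w[0]-w[2]; yaw=np.arctan2(-d[0],d[1])
c0=w.mean(0)[:2]-.025*np.array([-np.sin(yaw),np.cos(yaw)])
print(yaw,c0)
A=avg("top",16); np.save("A0.npy",A)
cv2.imwrite("pics/r0.png",rectify(A,yaw,c0))
b=plane("top",[(371.9,251.5)],.068)[0]; R=np.array([[np.cos(yaw),np.sin(yaw)],[-np.sin(yaw),np.cos(yaw)]])
print("button in console",R@(b[:2]-c0))
B=avg("scene",10); cv2.imwrite("pics/s1.png",cv2.resize(np.clip(B[175:215,285:355]*1.4,0,255),None,fx=11,fy=11,interpolation=cv2.INTER_CUBIC))
E
```

```text
0.18875255131921775 [ 0.5341049  -0.02519299]
button in console [ 0.00080123 -0.09654365][ WARN:0@17.719] global loadsave.cpp:1063 imwrite_ Unsupported depth image for selected encoder is fallbacked to CV_8U.
```

View pics/r0.png

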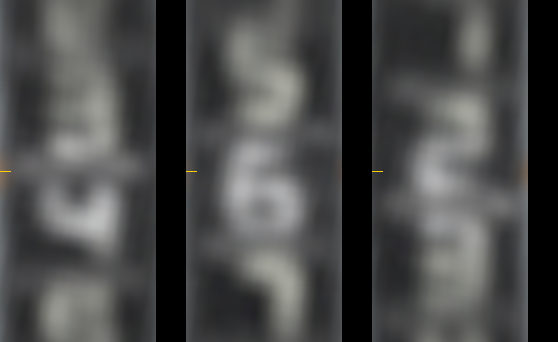

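View pics/s1.png

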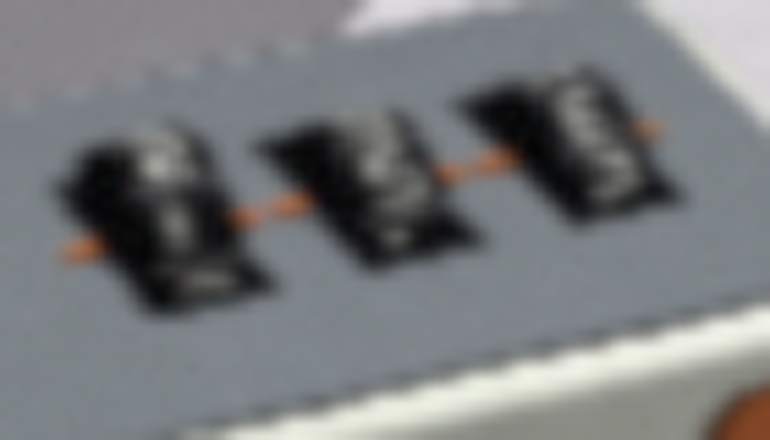

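```bash
cat >> h.py <<'E'
from scipy.spatial.transform import Rotation as Rot
YAW=0.18875; C0=np.array([0.5341,-0.0252]); c_,s_=np.cos(YAW),np.sin(YAW)
WY={1:.075,2:.025,3:-.025}
def W(x,y,z): return [C0[0]+c_*x-s_*y,C0[1]+s_*x+c_*y,z]
def quat(sign=1):
    z=np.array([c_,s_,0])*sign; y=np.array([0,0,-1.]); return Rot.from_matrix(np.c_[np.cross(y,z),y,z]).as_quat()
E
python3 - <<'E'
from avg import *
t0=bot.current_clock()
B=avg("scene",6)
out=[]
for y in (.075,.025,-.025):
    th=np.linspace(1.1,-.9,360); yy=np.linspace(.013,-.013,156)
    T,Y=np.meshgrid(th,yy,indexing='ij')
    x=.03*np.sin(T); P=np.stack([C0[0]+c_*x-s_*(y+Y),C0[1]+s_*x+c_*(y+Y),.05+.03*np.cos(T)],-1)
    uv=proj("scene",P).reshape(*T.shape,2).astype(np.float32)
    out+=[cv2.remap(B,uv[...,0],uv[...,1],cv2.INTER_CUBIC),np.zeros((360,30,3),np.float32)]
cv2.imwrite("pics/r0s.png",np.clip(np.concatenate(out,1)*1.5,0,255).astype(np.uint8))
for s in(1,-1): print(s,bot.inverse_kinematics(W(0,.075,.1),quat(s)))
bot.gripper_close(10)
print(bot.current_clock()-t0,bot.current_grip_width())
E
```

```text
1 [-4.03385296e-02  2.80856325e-01  1.77999509e+00 -4.44089210e-16
  1.08074124e+00 -2.29088530e-01]
-1 None
1.7167 0.0008566666586708355
```

View pics/r0s.png

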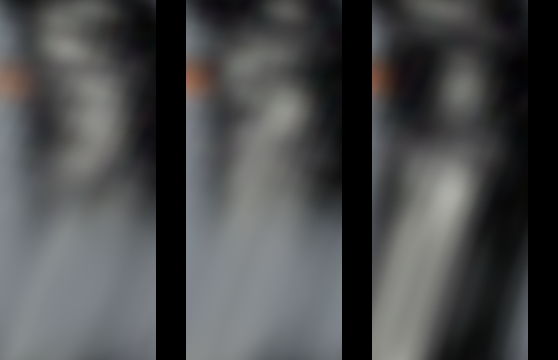

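```bash
cat > roll.py <<'E'
from h import *
Q=quat()
def fz(): return bot.current_force()[2]
def touch(w,z=.089,x=0,target=3.0,step=.0015,zmin=.072):
    b=fz()
    while True:
        f=fz()-b
        if f>target*0.6: break
        z-=step if f<.5 else .0005
        if z<zmin: break
        bot.movel(W(x,WY[w],z),vel=.03)
    return z,fz()-b,b
E
python3 - <<'E'
from roll import *
t0=bot.current_clock()
bot.move_ptp(W(0,WY[1],.13),Q); print(bot.current_clock()-t0,bot.current_tool_pos(),W(0,WY[1],.13))
bot.movel(W(0,WY[1],.089)); print(bot.current_clock()-t0,bot.current_force())
z,f,b=touch(1); print(z,f,b,bot.current_force(),bot.current_clock()-t0)
print(bot.current_tool_pos())
E
```

```text
2.3 [0.52035036 0.04766523 0.13010601] [np.float64(0.5200276568157794), np.float64(0.048467965611285344), 0.13]
2.7250000000000005 [-0.00397227 -0.46329724  0.51587291]
0.07499999999999998 4.850549332897997 0.5158729094861101 [-0.24813416 -1.36276992  5.36642224] 5.225
[0.52027202 0.04846343 0.07534953]
```

Run:
```python
from roll import *
t0=bot.current_clock()
bot.movel(W(0,WY[1],.079)); print(fz())
bot.movel(W(-.010,WY[1],.079)); b=fz()
bot.movel(W(-.010,WY[1],.0755),vel=.03);print(bot.current_force(),b, bot.current_tool_pos())
bot.movel(W(-.010,WY[1],.0748),vel=.03);print(bot.current_force(),b,bot.current_clock()-t0)
```

```text
-0.15702052544256906
[0.33147438 0.17794848 1.13121025] 0.05746968528022542 [0.51073805 0.04656621 0.07550857]
[ 0.64809722 -0.21831991  2.43518789] 0.05746968528022542 1.0166000000000004
```

```bash
cat >> roll.py <<'E'
def stroke(w,zc,d=1,L=.010,n=4,lift=.004,edge=.0,bias=0.,vel=.06,goal=7.,verbose=True):
    """roll in direction d from -L to +L at height zc (commanded), adapting z with force"""
    bot.movel(W(-d*L,WY[w],zc+lift),vel=.15)
    b=fz(); z=zc
    bot.movel(W(-d*L,WY[w],z-edge),vel=.04)
    F=[bot.current_force()]
    for i in range(1,n+1):
        x=-L+2*L*i/n
        e=edge*(abs(x)>.75*L)
        bot.movel(W(d*x,WY[w],z-e),vel=vel)
        F.append(bot.current_force())
        if F[-1][2]-b>11: print("HIGH",F[-1]); z+=.001
    bot.movel(W(d*L,WY[w],zc+lift),vel=.15)
    F=np.array(F); F[:,2]-=b
    if verbose: print("fz",F[:,2].round(1),"ft",(F[:,:2]@[c_,s_]).round(1),"b",round(b,2),"t",round(bot.current_clock(),2))
E
python3 - <<'E'
from roll import *
stroke(1,.0744)
bot.move_ptp(W(-.0,-.25,.25),Q)
from avg import *
A=avg("top",4); cv2.imwrite("pics/r1.png",rectify(A,YAW,C0).astype(np.uint8)); print(bot.current_clock())
E
```

```text
fz [4.4 7.4 7.6 6.2 3.8] ft [-0.5 -3.5 -2.2 -1.1 -0.3] b -0.25 t 11.11
12.6833
```

View pics/r1.png

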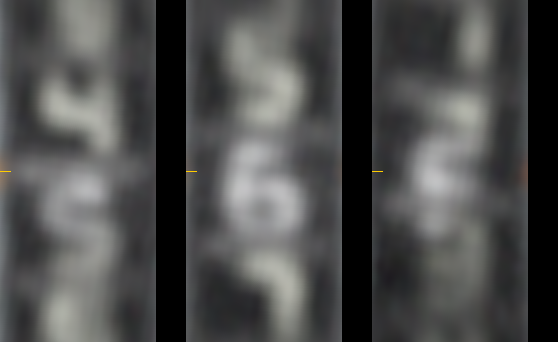

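Run:
```python
from roll import *
bot.move_ptp(W(-.008,WY[1],.1),Q)
for i in range(3): stroke(1,.0744,L=.0080,n=3)
bot.movel(W(0,WY[2],.0875),vel=.15)
z,f,b=touch(2,z=.0875); print("touch2",z,f,b,bot.current_clock())
```

```text
fz [3.1 4.8 5.  3.2] ft [ 0.4 -2.  -2.4 -0.3] b 0.4 t 15.57
fz [4.4 5.5 4.6 3.5] ft [-0.3 -2.2 -1.1  0.7] b 0.7 t 17.07
fz [6.1 7.2 6.7 5.5] ft [-0.  -1.4 -2.1  0. ] b -0.77 t 18.58
touch2 0.07599999999999998 1.9364498455808903 0.22086111955304866 21.325
```

Run:
```python
from roll import *
bot.movel(W(0,WY[2],.0805))
stroke(2,.0750,d=-1,L=.0095,n=3)
stroke(2,.0747,d=-1,L=.0095,n=3)
```

```text
fz [1.  3.9 5.3 3.8] ft [ 1.8  2.   1.6 -0.3] b 0.12 t 23.1
fz [3.9 4.8 5.9 3.8] ft [ 1.2  2.8  1.7 -0.1] b -0.33 t 24.65
```

Run:
```python
from roll import *
stroke(2,.0743,d=-1,L=.0095,n=3)
stroke(2,.0743,d=-1,L=.0085,n=3)
bot.movel(W(0,WY[3],.0875),vel=.15)
z,f,b=touch(3,z=.0875); print("touch3",z,f,b,bot.current_clock())
```

```text
fz [4.5 6.6 7.5 6.4] ft [-0.5  2.6  2.1 -0.1] b -0.97 t 26.2
fz [4.5 5.2 5.2 4.6] ft [-0.6  2.3  1.2  1.1] b 0.45 t 27.72
touch3 0.08149999999999999 4.141250777250016 0.6188054482118884 29.2083
```

Run:
```python
from roll import *
bot.movel(W(0,WY[3],.086))
stroke(3,.0808,d=1,L=.009,n=3)
stroke(3,.0806,d=1,L=.009,n=3)
stroke(3,.0806,d=1,L=.009,n=3)
bot.move_ptp(W(-.0,-.25,.25),Q)
from avg import *
A=avg("top",4); cv2.imwrite("pics/r2.png",rectify(A,YAW,C0).astype(np.uint8)); print(bot.current_clock())
```

```text
fz [5.2 6.5 5.6 3.4] ft [-0.6 -1.3 -1.2  1. ] b 0.25 t 30.96
fz [4.9 7.  5.7 2.9] ft [-0.2 -2.6 -0.6  1.3] b 0.07 t 32.48
fz [4.6 6.9 6.3 2.6] ft [-0.9 -1.6 -1.1  1.3] b 0.12 t 33.99
35.275
```

View pics/r2.png

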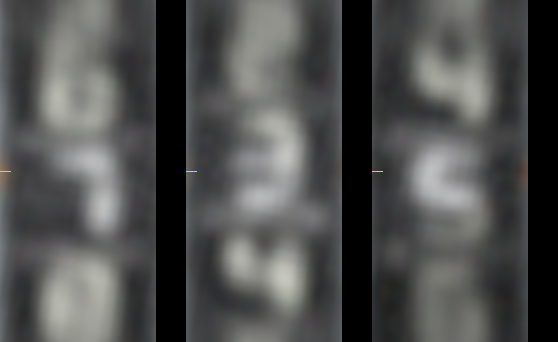

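```bash
cat > chk.py <<'E'
from avg import *
A=np.load("A0.npy")
h=cv2.cvtColor(A.clip(0,255).astype(np.uint8),cv2.COLOR_BGR2HSV)
m=cv2.inRange(h,(5,70,60),(22,255,255)); m[:235]=0;m[300:]=0;m[:,:255]=0;m[:,360:]=0
n,l,st,ce=cv2.connectedComponentsWithStats(m)
for i in range(1,n):
    if st[i,4]>2:
        p=plane("top",[ce[i]],.06)[0][:2]-C0; print("ptr console mm",np.round(1e3*np.array([c_*p[0]+s_*p[1],-s_*p[0]+c_*p[1]]),1),st[i,4])
E
python3 - <<'E'
import chk, cv2, numpy as np
for f in("r0","r1","r2"):
    r=cv2.imread(f"pics/{f}.png",0).astype(float)
    for k in range(3):
        s=r[:,k*186:k*186+156]; e=np.r_['1',s[:,15:32],s[:,122:140]].mean(1); e=cv2.GaussianBlur(e.reshape(-1,1),(1,15),0)[:,0]
        pk=[i for i in range(10,332) if e[i]==e[i-10:i+11].max() and e[i]-min(e[max(0,i-30)],e[min(341,i+30)])>4]
        print(f,k+1,[(i,round(e[i])) for i in pk])
E
```

```text
ptr console mm [  0.7 -43.7] 6
ptr console mm [0.4 6.8] 8
ptr console mm [ 0.1 -6. ] 8
ptr console mm [ 0.1 56.2] 9
ptr console mm [ 0.2 43.8] 9
ptr console mm [ 0.5 93.1] 9
r0 1 [(53, 66), (166, 98), (279, 71)]
r0 2 [(17, 62), (134, 79), (195, 70), (245, 77)]
r0 3 [(90, 72), (152, 59), (204, 99), (318, 66)]
r1 1 [(57, 70), (171, 104), (282, 75)]
r1 2 [(17, 67), (134, 85), (200, 75), (245, 85)]
r1 3 [(91, 70), (154, 55), (203, 84), (316, 54)]
r2 1 [(26, 66), (140, 86), (195, 74), (253, 82)]
r2 2 [(104, 78), (216, 102)]
r2 3 [(26, 64), (139, 77), (197, 58), (251, 69)]
```

Run:
```python
from roll import *
bot.move_ptp(W(-.003,WY[3],.1),Q)
stroke(3,.0808,d=1,L=.0025,n=2)
bot.movel(W(.005,WY[2],.09))
stroke(2,.0744,d=-1,L=.0056,n=2)
stroke(2,.0744,d=-1,L=.0056,n=2)
bot.movel(W(-.003,WY[1],.085))
stroke(1,.0745,d=1,L=.0027,n=2)
bot.move_ptp(W(-.0,-.25,.25),Q)
from avg import *
A=avg("top",5); cv2.imwrite("pics/r3.png",rectify(A,YAW,C0).astype(np.uint8)); print(bot.current_clock())
for f in["r3"]:
    r=cv2.imread(f"pics/{f}.png",0).astype(float)
    for k in range(3):
        s=r[:,k*186:k*186+156]; e=np.r_['1',s[:,15:32],s[:,122:140]].mean(1); e=cv2.GaussianBlur(e.reshape(-1,1),(1,15),0)[:,0]
        pk=[i for i in range(10,332) if e[i]==e[i-10:i+11].max() and e[i]-min(e[max(0,i-30)],e[min(341,i+30)])>4]
        print(f,k+1,[(i,round(e[i])) for i in pk])
```

```text
fz [4.5 6.1 6. ] ft [ 1.  -1.3 -1.5] b 0.0 t 37.58
fz [4.7 4.6 4.9] ft [-0.7  2.1  1.4] b 0.21 t 39.31
fz [6.  5.6 4.8] ft [-0.2  1.   1.5] b -0.11 t 40.56
fz [4.9 4.5 4.6] ft [ 0.1 -1.8 -3. ] b 0.68 t 42.29
43.9167
r3 1 [(114, 82), (183, 70), (225, 94)]
r3 2 [(114, 80), (175, 67), (226, 90)]
r3 3 [(116, 70), (176, 62), (229, 77)]
```

View pics/r3.png

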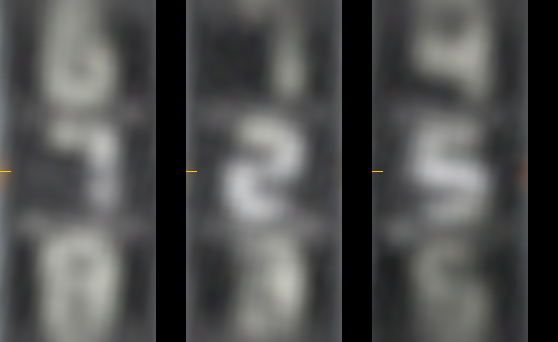

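Run:
```python
from roll import *
bot.move_ptp(W(0,-.095,.115),Q)
b=fz(); z=.092; bot.movel(W(0,-.095,z)); log=[]
while z>.05:
    z-=.001; bot.movel(W(0,-.095,z),vel=.03); f=fz()-b; log.append((round(z,4),round(f,1)))
    if f>12: break
bot.hold(.3); print(log[-12:],fz()-b,bot.current_tool_pos(),bot.current_clock())
bot.movel(W(0,-.095,.12)); bot.move_ptp(W(-.0,-.25,.25),Q)
from avg import *
A=avg("top",5); cv2.imwrite("pics/r4.png",rectify(A,YAW,C0).astype(np.uint8)); cv2.imwrite("pics/t4.png",A.astype(np.uint8)); print(bot.current_clock())
```

```text
[(0.085, np.float64(0.5)), (0.084, np.float64(-0.1)), (0.083, np.float64(-0.7)), (0.082, np.float64(1.3)), (0.081, np.float64(2.4)), (0.08, np.float64(1.9)), (0.079, np.float64(2.9)), (0.078, np.float64(3.9)), (0.077, np.float64(3.5)), (0.076, np.float64(4.4)), (0.075, np.float64(10.8)), (0.074, np.float64(15.3))] 15.201458756104078 [ 0.55217541 -0.11861063  0.07602634] 49.85
51.3833
```

View pics/r4.png

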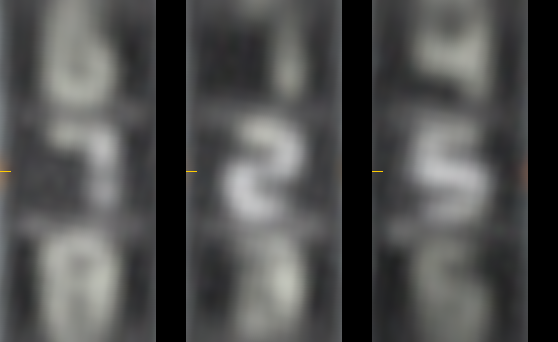

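View pics/t4.png

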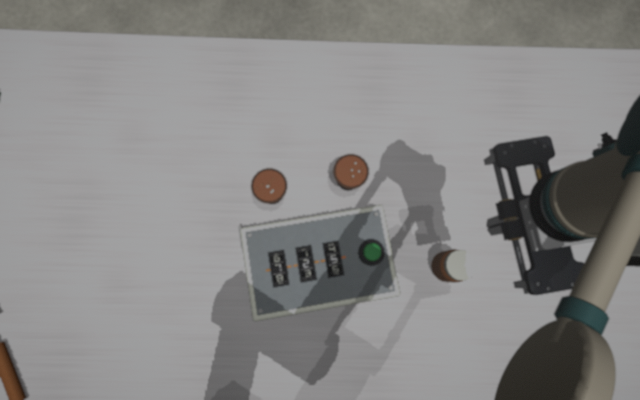

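The last picture still shows 7‑2‑5, with digit centres at about row 170 and the pointers at about row 169. The pots (268,186) and (351,172) and the jar (449,266) are where they started. The button bottomed out clearly, with force jumping from 4.4 to 15 N after about 6 mm, and it is released.

```bash
python3 -c "
from cell import bot
bot.hold(.3);print(bot.current_force(),bot.current_clock());bot.finish_job()"
```

```text
[ 0.33753961 -1.1368097  -0.10158258] 51.6833
the job is handed in; nothing more can be done
```

I set the wheels to 7‑2‑5, pushed the green button fully down and let it go, and handed the job in at 51.7 s of the 72 s allowed.

- **Wheels:** I found each wheel top by touch and rolled it in several light strokes. The highest reading on a wheel was 7.6 N, sampled between moves. The check after rolling put all three digits within about 0.6 mm (0.02 rad) of their pointers. The picture after the button press showed no change.
- **Corrections:** The strokes rolled about 10% short, and the middle wheel fell shorter still. After the first pass it was still on 3, and 7 and 5 were 4 to 5 mm off. A second pass fixed all three.
- **Button:** It met a hard stop after about 6 mm of travel, with 15 N on the tool, held for 0.3 s. The arm then lifted clear. I take the release from that lift; I did not measure the button's height afterwards.
- **Surroundings:** In the final top view the pots and jar looked unmoved, and the arm was clear of everything.

No final check failed or disagreed with another. The force readings were noisy by about 1 N.

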